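# Clear up after hardness testing: microsections, gears and reference block to their places

## Task

The hardness tests are done, so clear the bench: stand the two red resin microsections, polished face up, one in each well of the pale grey specimen rack, lay the two steel gears flat side by side in the blue parts tray, and lay the solid steel reference block, test face up as it lies now, flat in the round foam recess of its wooden case. Set each piece down rather than dropping it, and leave the black loupe and the yellow indenter box standing where they are.

Things in the scene. Friction and masses are not known exactly. Their poses are not given: they have to be found in the camera images.
- mount_1: Metallographic microsection: a red resin disc, 40 mm diameter, 24 mm high, standing on its flat base with a silver polished steel rectangle (20 x 13 mm) in its upper face. Origin: centre of its underside, z up. About 65 g. The two mounts are alike.
- mount_2: Metallographic microsection: a red resin disc, 40 mm diameter, 24 mm high, standing on its flat base with a silver polished steel rectangle (20 x 13 mm) in its upper face. Origin: centre of its underside, z up. About 65 g. The two mounts are alike.
- gear_1: Spur gear of bare steel, 50 mm over the teeth (grip it there as a plain 50 mm disc, at any yaw), 20 mm high, with a 16 mm bore seen as a dark hole in the middle, lying flat. Origin: centre of its underside, z up. About 240 g. The two gears are alike.
- gear_2: Spur gear of bare steel, 50 mm over the teeth (grip it there as a plain 50 mm disc, at any yaw), 20 mm high, with a 16 mm bore seen as a dark hole in the middle, lying flat. Origin: centre of its underside, z up. About 240 g. The two gears are alike.
- ref_block: Hardness reference block: a solid polished steel disc without a hole, 60 mm diameter, 15 mm high, with a few tiny dark test dents on its upper face, lying flat. Origin: centre of its underside, z up. About 330 g.
- rack: Pale grey plastic specimen rack, fixed to the bench, 80 (its x) x 146 (its y) x 10 mm high. Two round wells with dark floors, 56 mm diameter and 6 mm deep (well floor 4 mm above the bench), centred at y = +34 mm and y = -34 mm on its y axis. Origin: centre of its underside, z up. A mount that stands in a well rises 18 mm above the rack's top.
- block_case: Fixed wooden case, opened flat like a book. Base half, on the robot's side: 110 x 110 x 16 mm high, filled level with grey foam; in its middle one dark round recess, 76 mm diameter, 6 mm deep (floor 10 mm above the bench). Lid half, same size, a square blue-lined hollow, lies centred at the case's x = +112 mm; nothing goes there. Origin: underside of the base half, under the recess centre; z up.
- gear_tray: Shallow blue plastic parts tray, fixed to the bench, outside 128 (its x) x 178 (its y) x 16 mm high, rim reaching 18 mm, walls and floor 4 mm thick (inner floor 4 mm above the bench, 120 x 170 mm). Origin: centre of its underside, z up. Two gears fit side by side, for instance at y = +42 mm and y = -42 mm.
- loupe: Bystander: black loupe standing upright on a clear foot, 36 mm diameter, 38 mm high, loose. Origin: centre of its underside. Leave it.
- indenter_box: Bystander: yellow round box with a cap, 33 mm diameter, 38 mm high, loose. Origin: centre of its underside. Leave it.

How it is judged:
By the outcome, as a careful person would: the job done as asked, in the order asked, and still so for the second after the job is handed in, with the robot touching nothing.
It also fails if it takes over 120 s, if anything falls off the work surface, if the arm or the gripper's body presses on something with over 40 N, if the wrist force passes 120 N, or if a joint passes its speed limit or range.

## Robot

A 6-joint arm with a two-finger parallel gripper is mounted at the origin on the work surface. World frame = base frame: x ahead of the robot, y to its left, z up, the work surface at z = 0. Lengths are in mm, angles in rad, forces in N, time in s.
With the tool pointing down it reaches from about 300 to 1000 mm from the base axis. Payload 5.1 kg.
Tool frame: the origin (TCP) lies on the front face of the gripper's body, between the roots of the fingers; the fingertips stand 78 mm ahead of it and the grasp point (between the pads) lies 59 mm ahead of it; z points along the fingers, y is the line along which they close (so a half turn about z gives the same grasp; the last joint's range is limited). The gripper opens to 95 mm and grips with 3 to 60 N. Pads are 20 mm wide; open, the fingers measure 119 mm over their backs; the gripper's body (75 mm by 180 mm) begins 59 mm behind the grasp point.
Start: joints at [-1.369, 0.124, 1.65, -0, 1.367, -0.083], TCP at [182.595, -623.814, 292.256] pointing down, gripper open.
Joint ranges: [-2.61, 2.61], [-1.02, 2.33], [0.03, 2.71], [-1.35, 4.49], [0.32, 2.68], [-2.91, 2.91]. Speed limits (rad/s): [2.57, 2.57, 3.14, 3.14, 3.14, 3.14].

## Interface

Orientations are given as a unit quaternion [w, x, y, z].
In Python, from cell import arm gives the robot as it stands.
- The arm moves only by the shell command python3 -m handwheel 'ROWS'. ROWS is JSON, a list that holds one entry, the list of rows, each a list of 7 numbers: the finger opening in mm, from 0 to 95.1, then the shift along the tool's x, y, z scaled (see below), then the turn, a rotation vector about the tool's x, y, z scaled (see below). In form: [[[fingers, tx, ty, tz, ax, ay, az], ...]]. A call has 1 to 10 rows; each row shifts and turns the commanded pose from where the row before left it, along the tool's axes as they then stand; what a row does not reach is not made up. The controller multiplies each number of a shift by 6 cm and each number of a turn by 180 degrees. A row lasts 1/8 s, in which the tool goes at most 62.5 mm and 10.7 degrees, less where a joint would pass 70% of its speed; a pose out of reach is approached as far as the arm can. A call with a number of a shift or a turn outside -1 to 1 is refused whole. A call with a gripper value outside its range is refused whole. The fingers move at their own pace and stop on an object; the grip force is fixed at half the most. Time passes only in rows, so rows that do not move let the fingers close. It gives the time, the measured TCP pose, the force, the opening and the grip force at its end, in the units of the state.
- arm.observe(): the state, without advancing time (a new reading comes with each control period).
- arm.read_camera(name): name is "scene" or "top" or "wrist"; returns a dict with "img" (384x512x3 uint8, red, green, blue), "fovy" (degrees; the focal length in pixels is half the picture's height over the tangent of half this angle, whatever the lens; pixels are square), "cx", "cy" (the principal point, pixels), "k1" (the pictures are not rectified: a ray, as slopes to the right and down, at radius r is drawn at 1 + k1 r^2 times it, then the intrinsics apply), "T" (4x4, takes a point from camera to world coordinates). Camera axes: x right, y down, z forward; pixel columns grow to the right and rows downward; lengths in mm; the calibration is good to about 2 mm. A picture is of the moment at which its call begins. There is no depth.
- arm.job_done(): hands the job in; it is judged then, once.
The state is a dict: "time_s": time; "q": joint angles; "joint_vel": joint speeds; "effort": joint torques, N m; "eef_pos": TCP position; "orientation": TCP orientation; "ft_force": force on the tool from outside, world axes, zero at the start; "wrist_torque": the same for the moment, N m; "width": finger opening in mm; "grasp_force": force on a finger pad.
Only numpy, scipy, OpenCV 4.12 (cv2) and the standard library are available. Lean on these libraries where they do the work, as an engineer would, in place of code of your own. Each camera call takes 0.05 s, during which the arm holds its last target. There are 200 camera calls.

## Working session

There is one attempt and no reset: what is moved stays moved. The work goes in short steps, Python scripts to look and compute and a shell command to move; the robot and the scene stay as the last step left them, time stands still between calls to the robot, and variables do not carry over. Pictures are saved under pics/ and viewed, at most 14 in all, crops included, and the job is handed in when it is done.

```bash
ls; mkdir -p pics; cat > h.py <<'E'
import numpy as np, cv2
from cell import arm
def cam(n):
    return arm.read_camera(n)
def ray(c,u,v):
    H=c["img"].shape[0]; f=H/2/np.tan(np.radians(c["fovy"])/2)
    x,y=(u-c["cx"])/f,(v-c["cy"])/f
    K=np.eye(3)
    p=cv2.undistortPoints(np.array([[[x,y]]],float),K,np.array([c["k1"],0,0,0,0.]))[0,0]
    T=np.array(c["T"]); return T[:3,3],T[:3,:3]@np.array([p[0],p[1],1])
def onz(c,u,v,z):
    o,d=ray(c,u,v); return (o+d*(z-o[2])/d[2])[:2]
def save(c,name): cv2.imwrite("pics/"+name,cv2.cvtColor(c["img"],cv2.COLOR_RGB2BGR))
E
python3 - <<'E'
from h import *
for n in("top","scene"):
    c=cam(n); save(c,n+"0.png"); print(n,c["fovy"],c["cx"],c["cy"],c["k1"],np.round(c["T"],3).tolist())
    np.save(n+"0.npy",c,allow_pickle=True)
print(arm.observe())
E
```

```text
pics
top 51.48647431741788 255.01380227688827 191.41783557992795 -0.038510775431306696 [[0.01, -0.998, 0.054, 456.889], [-0.999, -0.009, 0.032, -17.247], [-0.031, -0.054, -0.998, 1030.377], [0.0, 0.0, 0.0, 1.0]]
scene 56.09305729871577 251.74164252524847 186.78936244856965 -0.01589461155547813 [[0.138, 0.794, -0.592, 975.677], [0.99, -0.105, 0.09, -65.926], [0.01, -0.598, -0.801, 650.782], [0.0, 0.0, 0.0, 1.0]]
{'time_s': 0.1, 'q': array([-1.36862394e+00,  1.24463102e-01,  1.65153062e+00, -2.11195388e-05,
        1.36751750e+00, -8.26354070e-02]), 'joint_vel': array([ 0.00042956, -0.00177304, -0.00363984,  0.00039882, -0.00083637,
       -0.00070195]), 'effort': array([-1.57328868e-04, -4.18880725e+01, -3.61096752e+01,  7.75728584e-02,
        4.61176957e-02, -6.29966667e-05]), 'eef_pos': array([ 182.49018892, -623.40175461,  291.09884558]), 'orientation': array([-9.56950770e-04,  9.89876929e-01,  1.41925141e-01, -6.76224958e-05]), 'ft_force': array([-0.00724557,  0.49888307,  0.19701463]), 'wrist_torque': array([ 0.0190838 ,  0.02572391, -0.0499373 ]), 'grasp_force': 0.0, 'width': 95.19737789482451}
```

View pics/top0.png

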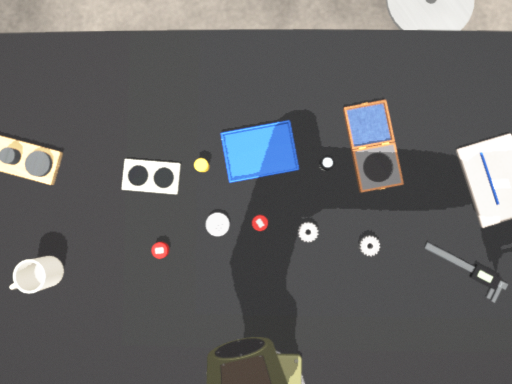

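View pics/scene0.png

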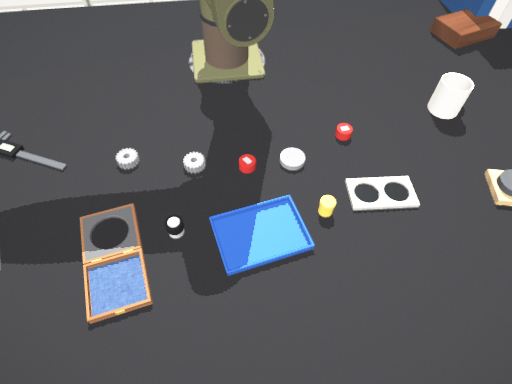

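Top view: red mounts at (160,250) and (260,223), gears at (308,232) and (370,246), and the ref block at (217,224). The rack wells are at (138,175) and (163,178), the tray at (260,152), the case recess at (378,167), the loupe at (327,162) and the yellow box at (201,165). The scene view agrees. I'll measure these now.

```bash
cat > meas.py <<'E'
from h import *
def comps(m,amin,amax):
    n,l,s,ce=cv2.connectedComponentsWithStats(m.astype(np.uint8)*255)
    return [(i,s[i],ce[i],(l==i)) for i in range(1,n) if amin<=s[i][4]<=amax]
def rng(c,lo,hi):
    h=cv2.cvtColor(c["img"],cv2.COLOR_RGB2HSV); return cv2.inRange(h,lo,hi)>0
E
python3 - <<'E'
from meas import *
for n in("top","scene"):
    c=np.load(n+"0.npy",allow_pickle=True).item()
    red=rng(c,(0,170,90),(6,255,255))|rng(c,(172,170,90),(180,255,255))
    white=rng(c,(0,0,130),(180,60,255)); blue=rng(c,(105,150,80),(125,255,255)); yel=rng(c,(20,130,100),(34,255,255))
    for nm,m,z,a in(("red",red,12,(60,1500)),("white",white,10,(60,4000)),("blue",blue,18,(1500,9000)),("yel",yel,30,(60,500))):
        if nm=="red": m=cv2.morphologyEx(m.astype(np.uint8),cv2.MORPH_CLOSE,np.ones((9,9)))>0
        for i,s,ce,mm in comps(m,*a):
            r=cv2.minAreaRect(cv2.findContours(mm.astype(np.uint8),0,1)[0][0])
            print(n,nm,ce.round(1),s[:5].tolist(),"xy@z%d"%z,onz(c,*ce,z).round(1),"rect",np.round(onz(c,*r[0],z),1),np.round(r[1],1),round(r[2],1))
c=cam("wrist"); save(c,"w0.png"); print(np.round(c["T"],3).tolist())
a=np.load("top0.npy",allow_pickle=True).item(); b=np.load("scene0.npy",allow_pickle=True).item()
g=[cv2.resize(a["img"][y:y+96,x:x+110],None,fx=3.6,fy=3,interpolation=2) for x,y in((110,130),(330,90))]
cv2.imwrite("pics/crops.png",cv2.cvtColor(np.hstack(g),cv2.COLOR_RGB2BGR))
E
```

```text
top red [259.5 222.6] [252, 215, 16, 16, 192] xy@z12 [432.2   3. ] rect [431.3   3. ] [14.8 14.8] 45.0
top white [489.5 177.4] [456, 133, 56, 95, 3558] xy@z10 [ 553. -585.] rect [ 545.7 -598.6] [83.5 57.9] 73.1
top white [ 26.6 161.4] [0, 136, 59, 48, 1517] xy@z10 [586.9 624.3] rect [590.4 628.4] [61.1 33.7] 14.9
top white [377.6 166.8] [356, 145, 45, 45, 747] xy@z10 [ 577.9 -298.1] rect [ 577.9 -298.3] [39. 39.] 78.7
top white [327.1 162.1] [322, 157, 11, 11, 92] xy@z10 [ 589.1 -169.1] rect [ 589.2 -168.8] [9.9 9.9] 45.0
top white [150.7 176.2] [121, 158, 60, 37, 1255] xy@z10 [549.4 287.2] rect [549.8 287.8] [57.5 32.6] 5.1
top white [217.  224.1] [205, 212, 25, 25, 478] xy@z10 [427.3 111.9] rect [426.9 111.8] [23.7 24.1] 63.4
top white [307.9 231.8] [298, 222, 21, 21, 312] xy@z10 [ 410.1 -120.5] rect [ 409.7 -120.7] [20.2 19.6] 18.4
top white [369.6 245.6] [360, 235, 21, 22, 321] xy@z10 [ 376.8 -276.8] rect [ 376.5 -277.2] [20.5 19.8] 45.0
top white [448.9 256.9] [425, 243, 49, 29, 329] xy@z10 [ 350.2 -477.6] rect [ 350.  -478.5] [52.4  6.3] 27.3
top white [ 36.7 274.1] [9, 256, 55
[... 1844 characters left out ...]
8] rect [555.1 289.5] [33. 73.] 87.1
scene white [327.7 201. ] [321, 196, 14, 11, 127] xy@z10 [561.9 163.9] rect [562.  163.4] [10. 13.] 90.0
scene white [111.3 232.4] [83, 206, 55, 54, 893] xy@z10 [ 579.3 -291.4] rect [ 579.1 -298.4] [41.3 57. ] 75.3
scene white [173.  221.6] [167, 216, 13, 12, 119] xy@z10 [ 570.1 -167.5] rect [ 569.8 -167.4] [10.6 12. ] 45.0
scene blue [245.7 234.3] [209, 195, 106, 81, 2854] xy@z18 [624.1 -22.8] rect [623.6   9.5] [61.8 92.6] 72.4
scene yel [324.5 210.9] [318, 203, 17, 14, 133] xy@z30 [598.1 143.7] rect [597.2 145.7] [15.1 12.3] 12.1
[[0.281, -0.92, -0.275, 260.363], [-0.96, -0.269, -0.078, -599.979], [-0.002, 0.286, -0.958, 383.695], [0.0, 0.0, 0.0, 1.0]]
```

View pics/w0.png

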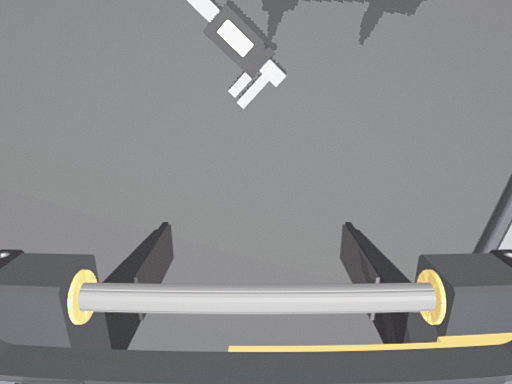

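View pics/crops.png

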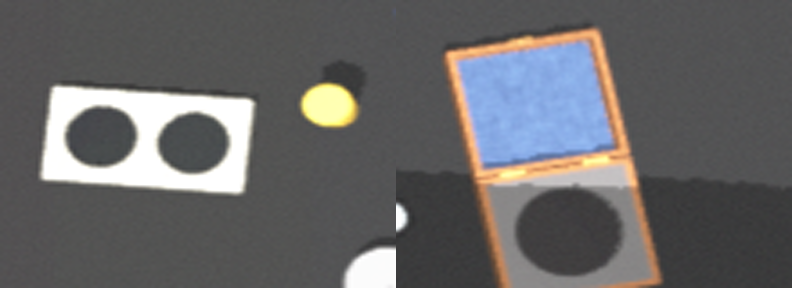

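The wrist view shows only the open fingers and the calliper, so the arm is outside both fixed views. The crops show the wells at about (138,175) and (164,178) and the case recess at about (378,167). Next I'll get target centres from both cameras.

```bash
python3 - <<'E'
from meas import *
C={n:np.load(n+"0.npy",allow_pickle=True).item() for n in("top","scene")}
def tri(a,b):
    (o1,d1),(o2,d2)=ray(C["top"],*a),ray(C["scene"],*b)
    s=np.linalg.lstsq(np.c_[d1,-d2],o2-o1,rcond=None)[0]; p,q=o1+s[0]*d1,o2+s[1]*d2
    return ((p+q)/2).round(1),(q-p).round(1)
P={}
for n,c in C.items():
    h=cv2.cvtColor(c["img"],cv2.COLOR_RGB2HSV); red=((h[...,0]<8)|(h[...,0]>170))&(h[...,1]>150)&(h[...,2]>60)
    red=cv2.morphologyEx(red.astype(np.uint8),cv2.MORPH_CLOSE,np.ones((7,7)))>0
    for i,s,ce,mm in comps(red,60,600): print(n,"red",ce.round(1),s[:5],onz(c,*ce,13).round(1))
    g=c["img"].max(2)
    for nm,(x,y,w,hh),z,lim in (("rack",(121,158,60,37) if n=="top" else (345,175,75,36),7,90),("case",(358,147,40,42) if n=="top" else (85,212,55,38),13,60)):
        m=np.zeros(g.shape,bool); m[y:y+hh,x:x+w]=g[y:y+hh,x:x+w]<lim
        for i,s,ce,mm in comps(m,150,2500): print(n,nm,ce.round(1),s[:5],onz(c,*ce,z).round(1))
    b=(h[...,0]>100)&(h[...,0]<125)&(h[...,1]>170)&(h[...,2]>40)
    b=cv2.morphologyEx(b.astype(np.uint8),cv2.MORPH_OPEN,np.ones((3,3)))
    b=cv2.morphologyEx(b,cv2.MORPH_CLOSE,np.ones((7,7)))>0
    for i,s,ce,mm in comps(b,2500,12000):
        k=cv2.findContours(mm.astype(np.uint8),0,1)[0][0]; r=cv2.minAreaRect(k)
        w=np.array([onz(c,*p,16) for p in k[:,0].astype(float)],np.float32); print(n,"tray",s[:5],cv2.minAreaRect(w))
    y=(h[...,0]>18)&(h[...,0]<36)&(h[...,1]>100)&(h[...,2]>90)
    for i,s,ce,mm in comps(y,40,400): print(n,"yel",ce.round(1),s[:5],onz(c,*ce,25).round(1))
o=arm.observe(); print(o["eef_pos"],o["time_s"])
E
```

```text
top red [259.5 222.5] [252 215  16  16 208] [432.6   3. ]
top red [160.8 249.6] [152 242  17  17 147] [360.3 255.7]
top rack [137.7 175.1] [129 166  18  19 269] [552.2 322.8]
top rack [163.4 177.3] [155 168  18  19 263] [546.9 254.6]
top yel [202.2 165.4] [194 158  16  15  72] [576.5 150.3]
scene red [342.8 132.9] [335 123  18  18 166] [368.1 254.9]
scene red [246.9 163.2] [239 154  17  20 283] [435.5   4.2]
scene rack [415.8 183.8] [409 175  11  26 152] [540.6 376. ]
scene rack [395.9 191.3] [385 183  23  18 304] [554.9 322.8]
scene rack [366.5 192.9] [355 184  23  18 303] [550.3 256.2]
scene case [109.2 233.2] [ 92 219  36  30 812] [ 582.3 -294.4]
scene yel [325.3 209.9] [318 196  19  22 166] [593.  147.6]
[ 182.51531893 -623.47208686  291.26868215] 0.15
```

```bash
cat > go.py <<'E'
import sys
from h import *
from scipy.spatial.transform import Rotation as R
# go.py x y z [psi_deg]: remaining shift (tool axes, units of 60 mm) and yaw (units of 180 deg)
o=arm.observe(); p=o["eef_pos"]; q=o["orientation"]; M=R.from_quat(np.r_[q[1:],q[0]]).as_matrix()
t=np.array([float(a) for a in sys.argv[1:4]]); psi=np.degrees(np.arctan2(M[1,0],M[0,0])); w=float(sys.argv[4]) if len(sys.argv)>4 else 90
print("t",round(o["time_s"],2),"tcp",p.round(1),"psi",psi.round(1),"tilt",M[:2,2].round(3),"shift",(M.T@(t-p)/60).round(3),"az",round(-(w-psi)/180,4),"w",round(o["width"],1),"F",o["ft_force"].round(1),"g",round(o["grasp_force"],1))
E
python3 -m handwheel '[[[95,0,0,0,0,0,-0.0585],[95,0,0,0,0,0,-0.0585],[95,0,0,0,0,0,-0.0585],[95,0,0,0,0,0,-0.0585],[95,0,0,0,0,0,-0.0585],[95,0,0,0,0,0,-0.0585],[95,0,0,0,0,0,-0.0585],[95,0.5,0.2,0,0,0,0],[95,0.87,0.35,0.1,0,0,0],[95,0.87,0.35,0.1,0,0,0]]]'
python3 go.py 434 4 200
```

```text
time_s: 1.4
eef_pos: [236.8, -488.0, 279.6]
orientation: [-0.0, 0.707, 0.707, 0.0]
ft_force: [1.1, -0.6, 1.0]
width: 94.9
grasp_force: 0.0
t 1.4 tcp [ 236.8 -488.   279.6] psi 90.0 tilt [0.    0.001] shift [8.2   3.283 1.333] az -0.0001 w 94.9 F [ 1.1 -0.6  1. ] g 0.0
```

```bash
python3 -m handwheel '[[[95,0.87,0.35,0.14,0,0,0],[95,0.87,0.35,0.14,0,0,0],[95,0.87,0.35,0.14,0,0,0],[95,0.87,0.35,0.14,0,0,0],[95,0.87,0.35,0.14,0,0,0],[95,0.87,0.35,0.14,0,0,0],[95,0.87,0.35,0.14,0,0,0],[95,0.87,0.35,0.14,0,0,0],[95,0.87,0.35,0.14,0,0,0],[95,0.37,0.13,0.07,0,0,0]]]'
python3 go.py 434 4 200
python3 - <<'E'
from h import *
c=cam("wrist"); save(c,"w1.png"); print(np.round(c["T"],3).tolist())
np.save("w1.npy",c,allow_pickle=True)
E
```

```text
time_s: 2.65
eef_pos: [433.2, 5.2, 199.8]
orientation: [-0.0, 0.706, 0.708, -0.0]
ft_force: [-0.2, 0.3, 0.1]
width: 94.9
grasp_force: 0.0
t 2.65 tcp [433.2   5.2 199.8] psi 90.2 tilt [-0.001  0.   ] shift [-0.02   0.014 -0.003] az 0.0012 w 94.9 F [-0.2  0.3  0.1] g 0.0
[[1.0, 0.003, 0.001, 432.987], [0.003, -0.958, -0.286, 87.035], [-0.0, 0.286, -0.958, 292.392], [0.0, 0.0, 0.0, 1.0]]
```

View pics/w1.png

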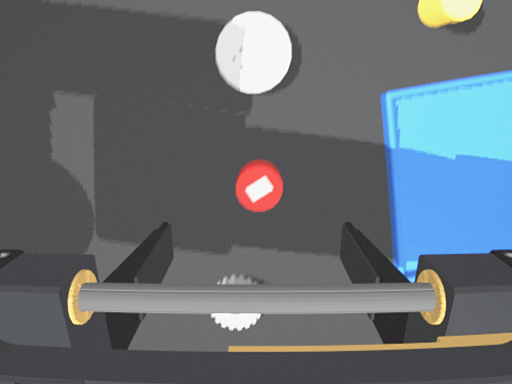

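The wrist view shows mount_2 centred near (259,186), the ref block near (254,52) and part of the tray on the right. I'll measure these in the wrist view and save that as a helper.

```bash
cat > wr.py <<'E'
from meas import *
def circ(c,m,z,amin,amax=40000):
    for i,s,ce,mm in comps(m,amin,amax):
        k=max(cv2.findContours(mm.astype(np.uint8),0,1)[0],key=len)
        w=np.array([onz(c,*p,z) for p in k[:,0].astype(float)],np.float32); ctr,r=cv2.minEnclosingCircle(w)
        print("px",ce.round(),s[:4],"mid",np.round(ctr,1),"r",round(r,1),"bbox",w.min(0).round(1),w.max(0).round(1))
def red(c):
    h=cv2.cvtColor(c["img"],cv2.COLOR_RGB2HSV); m=((h[...,0]<8)|(h[...,0]>170))&(h[...,1]>150)&(h[...,2]>150)
    return cv2.morphologyEx(m.astype(np.uint8),cv2.MORPH_CLOSE,np.ones((7,7)))>0
def white(c,v=170): return rng(c,(0,0,v),(180,50,255))
E
python3 - <<'E'
from wr import *
c=np.load("w1.npy",allow_pickle=True).item(); print(c["fovy"])
for z in(24,18): circ(c,red(c),z,300)
m=white(c); m[110:]=0; circ(c,m,15,500)
E
```

```text
60.02542781882321
px [259. 185.] [236 161  47  50] mid [435.  10.] r 22.0 bbox [416.  -11.3] [454.8  31.6]
px [259. 185.] [236 161  47  50] mid [435.    8.3] r 22.5 bbox [415.6 -13.5] [455.3  30.3]
px [253.  52.] [216  11  76  83] mid [430.  116.3] r 31.2 bbox [400.9  85.6] [460.1 147. ]
```

```bash
python3 -m handwheel '[[[95,0,0.02,0.7,0,0,0],[95,0,0,0.7,0,0,0],[95,0,0,0.36,0,0,0],[95,0,0,0.12,0,0,0],[95,0,0,0,0,0,0],[30,0,0,0,0,0,0],[30,0,0,0,0,0,0],[30,0,0,0,0,0,0],[30,0,0,0,0,0,0],[30,0,0,0,0,0,0]]]'
python3 go.py 551 256 170
```

```text
time_s: 3.95
eef_pos: [434.3, 2.7, 87.7]
orientation: [0.0, 0.707, 0.707, 0.0]
ft_force: [-0.2, 0.0, 0.7]
width: 50.3
grasp_force: 0.0
t 3.95 tcp [434.3   2.7  87.7] psi 90.0 tilt [ 0. -0.] shift [ 4.22   1.947 -1.371] az 0.0002 w 50.3 F [-0.2  0.   0.7] g 0.0
```

```bash
python3 -m handwheel '[[[50,0.05,0,0,0,0,0],[30,0,0,0,0,0,0],[30,0,0,0,0,0,0],[30,0,0,0,0,0,0],[30,0,0,0,0,0,0]]]'
python3 go.py 551 256 170
```

```text
time_s: 4.58
eef_pos: [434.2, 5.7, 87.6]
orientation: [-0.0, 0.707, 0.707, -0.0]
ft_force: [0.0, 0.1, -0.2]
width: 39.1
grasp_force: 30.0
t 4.58 tcp [434.2   5.7  87.6] psi 90.0 tilt [-0.  0.] shift [ 4.171  1.948 -1.373] az 0.0002 w 39.1 F [ 0.   0.1 -0.2] g 30.0
```

```bash
python3 -m handwheel '[[[30,0,0,-0.4,0,0,0],[30,0,0,-0.7,0,0,0],[30,0.45,0.2,-0.2,0,0,0],[30,0.8,0.36,0,0,0,0],[30,0.8,0.36,0,0,0,0],[30,0.8,0.36,0,0,0,0],[30,0.8,0.36,0,0,0,0],[30,0.5,0.27,0.3,0,0,0],[30,0,0,0.2,0,0,0],[30,0,0,0,0,0,0]]]'
python3 -m handwheel '[[[30,0,0,0,0,0,0],[30,0,0,0,0,0,0]]]' >/dev/null
python3 go.py 549 255.5 96
python3 - <<'E'
from h import *
c=cam("wrist"); save(c,"w2.png"); np.save("w2.npy",c,allow_pickle=True)
E
```

```text
time_s: 5.82
eef_pos: [547.4, 253.9, 133.6]
orientation: [-0.001, 0.707, 0.707, -0.002]
ft_force: [-0.5, -1.0, -0.8]
width: 39.3
grasp_force: 30.0
t 6.08 tcp [549.  254.  136.6] psi 90.0 tilt [0.001 0.   ] shift [ 0.024 -0.001  0.676] az -0.0002 w 39.4 F [ 0.2  0.3 -1.4] g 30.0
```

View pics/w2.png

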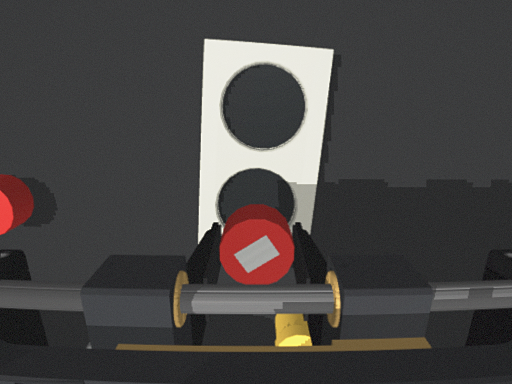

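The held mount's top face is at about (257,250), with well B partly visible behind it at about (256,205) and well A at (263,107).

```bash
python3 - <<'E'
from wr import *
c=np.load("w2.npy",allow_pickle=True).item()
g=c["img"].max(2); m=np.zeros(g.shape,bool); m[55:158,212:315]=g[55:158,212:315]<130
circ(c,m,9,1500)
circ(c,red(c),73,1500)
print(onz(c,263.5,64,10),onz(c,263.5,149,10), "B edges",onz(c,217,203,10),onz(c,295,203,10),onz(c,256,168,10))
E
```

```text
px [263. 106.] [221  63  84  87] mid [553.8 325.7] r 27.4 bbox [526.5 298.5] [580.3 353.1]
px [256. 251.] [220 219  74  65] mid [549.1 254.7] r 19.5 bbox [530.1 236.8] [568.4 273.9]
[553.83313332 352.38463908] [554.06683612 298.68135364] B edges [521.84563573 260.82233725] [576.23125877 260.73787372] [549.06556399 285.74855188]
```

```bash
python3 -m handwheel '[[[30,0.045,0,0.35,0,0,0],[30,0,0,0.3,0,0,0],[30,0,0,0.05,0,0,0],[30,0,0,0,0,0,0],[30,0,0,0,0,0,0]]]'; python3 go.py 549 257.5 91.6
```

```text
time_s: 6.75
eef_pos: [548.9, 257.5, 93.7]
orientation: [0.0, 0.707, 0.707, 0.0]
ft_force: [-0.3, 0.5, 0.4]
width: 39.4
grasp_force: 30.0
t 6.75 tcp [548.9 257.5  93.7] psi 90.0 tilt [0. 0.] shift [-0.001  0.001  0.035] az 0.0002 w 39.4 F [-0.3  0.5  0.4] g 30.0
```

```bash
python3 -m handwheel '[[[30,0,0,0.02,0,0,0],[30,0,0,0.01,0,0,0],[30,0,0,0.005,0,0,0],[30,0,0,0,0,0,0]]]'; python3 go.py 549 257.5 91.6
```

```text
time_s: 7.25
eef_pos: [548.8, 257.5, 91.6]
orientation: [0.0, 0.707, 0.707, 0.0]
ft_force: [0.4, -0.3, -0.1]
width: 39.2
grasp_force: 30.0
t 7.25 tcp [548.8 257.5  91.6] psi 90.0 tilt [0. 0.] shift [0.    0.003 0.001] az 0.0001 w 39.2 F [ 0.4 -0.3 -0.1] g 30.0
```

```bash
python3 -m handwheel '[[[30,0,0,0.008,0,0,0],[30,0,0,0.004,0,0,0],[30,0,0,0,0,0,0]]]'; python3 go.py 549 257.5 91.6
```

```text
time_s: 7.62
eef_pos: [548.9, 257.5, 91.5]
orientation: [-0.0, 0.707, 0.707, -0.0]
ft_force: [-2.7, -1.0, 6.1]
width: 39.3
grasp_force: 30.0
t 7.62 tcp [548.9 257.5  91.5] psi 90.0 tilt [-0. -0.] shift [-0.     0.002 -0.002] az 0.0002 w 39.3 F [-2.7 -1.   6.1] g 30.0
```

```bash
python3 -m handwheel '[[[52,0,0,0,0,0,0],[52,0,0,0,0,0,0],[52,0,0,-0.15,0,0,0],[60,0,0,-0.6,0,0,0],[80,0,-0.3,-0.6,0,0,0],[95,0,-0.75,-0.2,0,0,0],[95,0,-0.75,0,0,0,0],[95,0,-0.75,0,0,0,0],[95,0,-0.5,0,0,0,0],[95,0,0,0,0,0,0]]]'
python3 go.py 364 257 180
python3 - <<'E'
from wr import *
c=cam("wrist"); save(c,"w3.png"); 
circ(c,red(c),24,1000)
E
```

```text
time_s: 8.88
eef_pos: [364.5, 257.4, 184.1]
orientation: [0.0, 0.706, 0.708, 0.001]
ft_force: [0.7, 0.1, 0.4]
width: 95.4
grasp_force: 0.0
t 8.88 tcp [364.5 257.4 184.1] psi 90.1 tilt [0.001 0.001] shift [-0.007 -0.008  0.068] az 0.0007 w 95.4 F [0.7 0.1 0.4] g 0.0
px [253. 189.] [229 164  50  53] mid [362.1 262.9] r 22.0 bbox [342.9 241.5] [382.  284.6]
px [473. 193.] [446 169  58  52] mid [545.6 260.4] r 27.0 bbox [519.4 237.3] [571.3 281.5]
```

View pics/w3.png

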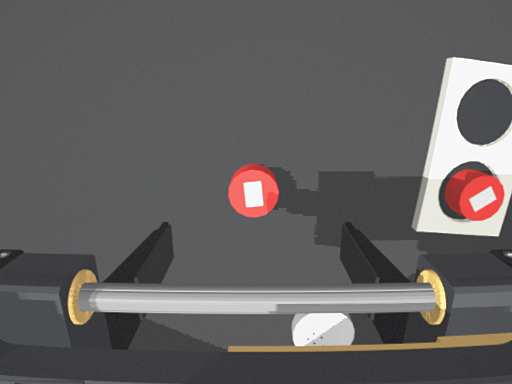

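Mount_2 stands in well B, near (477,193). Mount_1 is near (253,189), which puts it at about (362.5, 260).

```bash
python3 -m handwheel '[[[95,0.04,-0.035,0.5,0,0,0],[95,0,0,0.7,0,0,0],[80,0,0,0.3,0,0,0],[60,0,0,0.1,0,0,0],[50,0,0,0,0,0,0],[30,0,0,0,0,0,0],[30,0,0,0,0,0,0],[30,0,0,0,0,0,0],[30,0,0,0,0,0,0],[30,0,0,0,0,0,0]]]'
python3 go.py 553.8 324.5 136
```

```text
time_s: 10.18
eef_pos: [363.9, 260.0, 88.4]
orientation: [0.0, 0.707, 0.707, 0.0]
ft_force: [-1.2, 0.7, 5.0]
width: 39.0
grasp_force: 30.0
t 10.18 tcp [363.9 260.   88.4] psi 90.0 tilt [0.001 0.   ] shift [ 1.074  3.166 -0.791] az 0.0002 w 39.0 F [-1.2  0.7  5. ] g 30.0
```

```bash
python3 -m handwheel '[[[30,0,0,-0.4,0,0,0],[30,0,0,-0.6,0,0,0],[30,0.1,0.3,-0.2,0,0,0],[30,0.25,0.75,0,0,0,0],[30,0.25,0.75,0,0,0,0],[30,0.25,0.75,0,0,0,0],[30,0.2,0.5,0.2,0,0,0],[30,0.03,0.12,0.4,0,0,0],[30,0,0,0,0,0,0],[30,0,0,0,0,0,0]]]'
python3 go.py 553.8 325 92.4
python3 - <<'E'
from wr import *
c=cam("wrist"); circ(c,red(c),24+30,1000)
g=c["img"].max(2); m=(g<130); m[:60]=0;m[300:]=0; m[:,:150]=0;m[:,360:]=0; save(c,"w4.png")
E
```

```text
time_s: 11.42
eef_pos: [553.4, 324.6, 123.9]
orientation: [-0.0, 0.707, 0.707, -0.0]
ft_force: [0.5, 0.7, -1.1]
width: 39.3
grasp_force: 30.0
t 11.43 tcp [553.4 324.6 123.9] psi 90.0 tilt [-0. -0.] shift [0.007 0.007 0.524] az 0.0002 w 39.3 F [ 0.5  0.7 -1.1] g 30.0
px [256. 243.] [220 204  74  80] mid [550.6 326. ] r 25.0 bbox [533.6 303.2] [573.5 350.1]
```

View pics/w4.png

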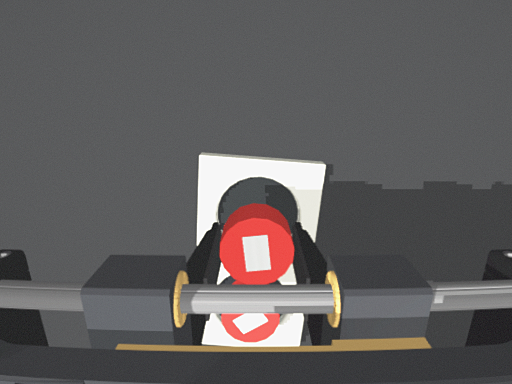

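The held mount_1 sits above well A, whose rim top is near (257,178), and its x is centred. Lowering it now.

```bash
python3 -m handwheel '[[[30,0,0.005,0.3,0,0,0],[30,0,0,0.17,0,0,0],[30,0,0,0.02,0,0,0],[30,0,0,0,0,0,0],[30,0,0,0.02,0,0,0],[30,0,0,0.005,0,0,0],[30,0,0,0,0,0,0]]]'; python3 go.py 553.8 325 92.4
```

```text
time_s: 12.35
eef_pos: [554.2, 324.7, 93.1]
orientation: [0.0, 0.707, 0.707, 0.0]
ft_force: [0.1, 0.4, -0.6]
width: 38.8
grasp_force: 30.0
t 12.35 tcp [554.2 324.7  93.1] psi 90.0 tilt [0. 0.] shift [ 0.005 -0.007  0.012] az 0.0002 w 38.8 F [ 0.1  0.4 -0.6] g 30.0
```

```bash
python3 -m handwheel '[[[30,0,0,0.01,0,0,0],[30,0,0,0.005,0,0,0],[30,0,0,0.0,0,0,0]]]'; python3 go.py 553.8 325 92.4;  python3 -m handwheel '[[[30,0,0,0.008,0,0,0],[30,0,0,0,0,0,0]]]'; python3 go.py 553.8 325 92.4
```

```text
time_s: 12.72
eef_pos: [554.3, 324.7, 92.5]
orientation: [0.0, 0.707, 0.707, 0.0]
ft_force: [-0.8, -0.1, 2.5]
width: 39.5
grasp_force: 30.0
t 12.72 tcp [554.3 324.7  92.5] psi 90.0 tilt [0. 0.] shift [ 0.005 -0.008  0.001] az 0.0001 w 39.5 F [-0.8 -0.1  2.5] g 30.0
time_s: 12.98
eef_pos: [554.3, 324.7, 92.4]
orientation: [0.0, 0.707, 0.707, 0.0]
ft_force: [-2.2, -2.4, 5.0]
width: 39.3
grasp_force: 30.0
t 12.97 tcp [554.3 324.7  92.4] psi 90.0 tilt [ 0. -0.] shift [ 0.004 -0.008  0.001] az 0.0002 w 39.3 F [-2.2 -2.4  5. ] g 30.0
```

```bash
python3 -m handwheel '[[[52,0,0,0,0,0,0],[52,0,0,0,0,0,0],[52,0,0,-0.15,0,0,0],[60,0,0,-0.6,0,0,0],[80,-0.1,0,-0.5,0,0,0],[95,-0.5,-0.1,-0.3,0,0,0],[95,-0.85,-0.28,0,0,0,0],[95,-0.85,-0.28,0,0,0,0],[95,-0.85,-0.28,0,0,0,0],[95,-0.85,-0.28,0,0,0,0]]]'
python3 -m handwheel '[[[95,-0.85,-0.28,0,0,0,0],[95,-0.85,-0.28,0,0,0,0],[95,-0.85,-0.28,0,0,0,0],[95,-0.85,-0.28,0,0,0,0],[95,-0.5,-0.15,0,0,0,0],[95,0,0,0,0,0,0],[95,0,0,0,0,0,0]]]'
python3 go.py 411 -117 185
python3 - <<'E'
from wr import *
c=cam("wrist"); save(c,"w5.png"); 
m=white(c); m[240:]=0; circ(c,m,20,1000)
E
```

```text
time_s: 14.22
eef_pos: [480.6, 83.2, 185.3]
orientation: [0.001, 0.707, 0.707, 0.0]
ft_force: [0.1, -0.2, -0.3]
width: 94.8
grasp_force: 0.0
time_s: 15.1
eef_pos: [405.1, -149.0, 184.8]
orientation: [0.0, 0.707, 0.707, 0.0]
ft_force: [0.6, 0.1, -0.4]
width: 95.0
grasp_force: 0.0
t 15.1 tcp [ 405.1 -149.   184.8] psi 90.0 tilt [0.001 0.   ] shift [ 0.534  0.098 -0.003] az 0.0001 w 95.0 F [ 0.6  0.1 -0.4] g 0.0
px [266. 154.] [234 122  65  64] mid [ 412.7 -115.1] r 25.8 bbox [ 387.8 -140.2] [438.1 -90.1]
```

View pics/w5.png

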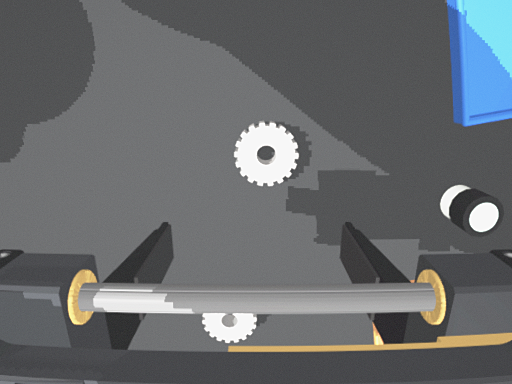

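Gear_1 is at (266,154), giving about (412.7,-116.5). The loupe is at (470,210), well clear.

```bash
python3 -m handwheel '[[[95,0.54,0.127,0,0,0,0],[95,0,0,0.6,0,0,0],[95,0,0,0.7,0,0,0],[80,0,0,0.28,0,0,0],[65,0,0,0.09,0,0,0],[60,0,0,0,0,0,0],[40,0,0,0,0,0,0],[40,0,0,0,0,0,0],[40,0,0,0,0,0,0],[40,0,0,0,0,0,0]]]'
python3 go.py 624 -33 170
```

```text
time_s: 16.4
eef_pos: [413.1, -117.2, 85.3]
orientation: [0.001, 0.707, 0.707, 0.0]
ft_force: [-0.2, 0.8, 6.5]
width: 49.4
grasp_force: 30.0
t 16.4 tcp [ 413.1 -117.2   85.3] psi 90.0 tilt [ 0.001 -0.   ] shift [ 1.402  3.517 -1.408] az 0.0001 w 49.4 F [-0.2  0.8  6.5] g 30.0
```

```bash
python3 -m handwheel '[[[40,0,0,-0.4,0,0,0],[40,0,0,-0.6,0,0,0],[40,0.1,0.2,-0.2,0,0,0],[40,0.28,0.75,0,0,0,0],[40,0.28,0.75,0,0,0,0],[40,0.28,0.75,0,0,0,0],[40,0.28,0.65,0,0,0,0],[40,0.18,0.4,0,0,0,0],[40,0,0,0,0,0,0],[40,0,0,0,0,0,0]]]'
python3 go.py 624 -33 89.3
python3 - <<'E'
from wr import *
c=cam("wrist"); save(c,"w6.png"); np.save("w6.npy",c,allow_pickle=True)
E
```

```text
time_s: 17.65
eef_pos: [621.7, -32.6, 154.6]
orientation: [-0.001, 0.707, 0.707, -0.001]
ft_force: [-0.0, -0.4, -2.5]
width: 49.3
grasp_force: 30.0
t 17.65 tcp [621.7 -32.6 154.6] psi 90.0 tilt [-0.003  0.   ] shift [-0.007  0.042  1.088] az 0.0002 w 49.3 F [-0.  -0.4 -2.5] g 30.0
```

View pics/w6.png

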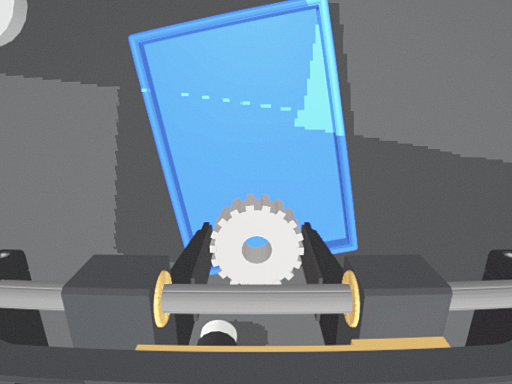

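The gear hangs over the tray at about (257,235). The tray's rim corners are at (131,38), (325,0) and (357,248).

```bash
python3 - <<'E'
from wr import *
c=np.load("w6.npy",allow_pickle=True).item()
A,B,D=[onz(c,*p,18) for p in((131,38),(325,0),(357,248))]
print(A,B,D,np.linalg.norm(A-B),np.linalg.norm(B-D))
ctr=(A+D)/2; y=(B-D)/np.linalg.norm(B-D); print(ctr,y,ctr+42*y,ctr-42*y)
E
```

```text
[539.88319381  83.59784416] [664.60488808 105.65955525] [698.51172177 -65.71832367] 126.65788612436627 174.6998876722194
[619.19745779   8.93976025] [-0.19408618  0.98098448] [611.04583827  50.14110852] [627.34907731 -32.26158802]
```

```bash
python3 -m handwheel '[[[40,0,0.05,0.4,0,0,0],[40,0,0,0.5,0,0,0],[40,0,0,0.13,0,0,0],[40,0,0,0,0,0,0],[40,0,0,0,0,0,0]]]'; python3 go.py 626.5 -33 89.3
```

```text
time_s: 18.32
eef_pos: [626.3, -33.1, 96.1]
orientation: [0.001, 0.707, 0.707, 0.001]
ft_force: [-0.4, -0.5, -2.8]
width: 49.2
grasp_force: 30.0
t 18.32 tcp [626.3 -33.1  96.1] psi 90.0 tilt [ 0.002 -0.   ] shift [0.003 0.003 0.114] az 0.0001 w 49.2 F [-0.4 -0.5 -2.8] g 30.0
```

```bash
python3 -m handwheel '[[[40,0,0,0.05,0,0,0],[40,0,0,0.04,0,0,0],[40,0,0,0.01,0,0,0],[40,0,0,0,0,0,0]]]'; python3 go.py 626.5 -33 89.3; python3 -m handwheel '[[[40,0,0,0.01,0,0,0],[40,0,0,0.005,0,0,0],[40,0,0,0,0,0,0]]]'
```

```text
time_s: 18.82
eef_pos: [625.9, -32.9, 89.4]
orientation: [0.0, 0.707, 0.707, 0.0]
ft_force: [-1.9, 0.2, 2.2]
width: 49.4
grasp_force: 30.0
t 18.82 tcp [625.9 -32.9  89.4] psi 90.0 tilt [ 0.001 -0.   ] shift [-0.001  0.01   0.001] az 0.0002 w 49.4 F [-1.9  0.2  2.2] g 30.0
time_s: 19.2
eef_pos: [625.9, -32.9, 89.3]
orientation: [0.0, 0.707, 0.707, 0.0]
ft_force: [-4.4, 0.3, 7.6]
width: 49.2
grasp_force: 30.0
```

```bash
python3 -m handwheel '[[[58,0,0,0,0,0,0],[58,0,0,0,0,0,0],[58,0,0,-0.15,0,0,0],[60,0,0,-0.6,0,0,0],[80,-0.1,-0.1,-0.5,0,0,0],[95,-0.4,-0.4,-0.3,0,0,0],[95,-0.68,-0.68,0,0,0,0],[95,-0.68,-0.68,0,0,0,0],[95,-0.68,-0.68,0,0,0,0],[95,-0.68,-0.68,0,0,0,0]]]' >/dev/null
python3 -m handwheel '[[[95,-0.6,-0.6,0,0,0,0],[95,-0.3,-0.3,0,0,0,0],[95,0,0,0,0,0,0],[95,0,0,0,0,0,0]]]' > /dev/null
python3 go.py 379 -274 85.3
python3 - <<'E'
from wr import *
c=cam("wrist"); save(c,"w7.png"); 
m=white(c); m[245:]=0; circ(c,m,20,1000)
E
```

```text
t 20.95 tcp [ 378.9 -280.   181. ] psi 90.0 tilt [ 0.001 -0.   ] shift [1.000e-01 1.000e-03 1.595e+00] az 0.0002 w 95.0 F [0.  0.2 0.5] g 0.0
px [257. 184.] [225 151  65  66] mid [ 379.5 -269.5] r 27.0 bbox [ 354.2 -296.4] [ 405.1 -242.9]
px [456. 184.] [426 150  86  95] mid [ 553.4 -278.1] r 49.1 bbox [ 513.5 -323.2] [ 588.3 -240.5]
```

```bash
python3 -m handwheel '[[[95,0.125,0.01,0.4,0,0,0],[95,0,0,0.7,0,0,0],[80,0,0,0.38,0,0,0],[65,0,0,0.11,0,0,0],[60,0,0,0,0,0,0],[40,0,0,0,0,0,0],[40,0,0,0,0,0,0],[40,0,0,0,0,0,0],[40,0,0,0,0,0,0],[40,0,0,0,0,0,0]]]'
python3 go.py 611 50 170
```

```text
time_s: 22.25
eef_pos: [379.7, -273.3, 86.4]
orientation: [0.001, 0.707, 0.707, 0.0]
ft_force: [-0.8, 1.1, 5.7]
width: 49.3
grasp_force: 30.0
t 22.25 tcp [ 379.7 -273.3   86.4] psi 90.0 tilt [ 0.002 -0.001] shift [ 5.385  3.858 -1.393] az 0.0001 w 49.3 F [-0.8  1.1  5.7] g 30.0
```

```bash
python3 -m handwheel '[[[40,0,0,-0.4,0,0,0],[40,0,0,-0.6,0,0,0],[40,0.3,0.2,-0.2,0,0,0],[40,0.76,0.55,0,0,0,0],[40,0.76,0.55,0,0,0,0],[40,0.76,0.55,0,0,0,0],[40,0.76,0.55,0,0,0,0],[40,0.76,0.55,0,0,0,0],[40,0.76,0.55,0,0,0,0],[40,0.4,0.3,0,0,0,0]]]' >/dev/null
python3 -m handwheel '[[[40,0.1,0.05,0,0,0,0],[40,0,0,0,0,0,0],[40,0,0,0,0,0,0]]]' >/dev/null
python3 go.py 611 50 90.4
```

```text
t 23.88 tcp [609.   47.9 156.7] psi 90.0 tilt [-0.001 -0.   ] shift [0.035 0.035 1.105] az -0.0002 w 49.3 F [ 0.8 -0.6 -2.7] g 30.0
```

```bash
python3 -m handwheel '[[[40,0.03,0.03,0.4,0,0,0],[40,0,0,0.5,0,0,0],[40,0,0,0.13,0,0,0],[40,0,0,0,0,0,0],[40,0,0,0.04,0,0,0],[40,0,0,0,0,0,0],[40,0,0,0,0,0,0]]]'>/dev/null; python3 go.py 611 50 90.4
```

```text
t 24.75 tcp [612.1  50.8  93.8] psi 90.0 tilt [0.001 0.   ] shift [-0.014 -0.018  0.056] az 0.0002 w 48.7 F [-0.4 -0.9 -3.3] g 30.0
```

```bash
python3 -m handwheel '[[[40,0,0,0.035,0,0,0],[40,0,0,0.015,0,0,0],[40,0,0,0.005,0,0,0],[40,0,0,0,0,0,0]]]'; python3 -m handwheel '[[[40,0,0,0.01,0,0,0],[40,0,0,0.005,0,0,0],[40,0,0,0,0,0,0]]]'
```

```text
time_s: 25.25
eef_pos: [611.8, 50.8, 90.4]
orientation: [-0.0, 0.707, 0.707, -0.0]
ft_force: [-4.0, 0.4, 5.5]
width: 49.3
grasp_force: 30.0
time_s: 25.62
eef_pos: [611.8, 50.9, 90.4]
orientation: [-0.0, 0.707, 0.707, -0.0]
ft_force: [-7.1, 0.3, 10.4]
width: 49.3
grasp_force: 30.0
```

```bash
python3 -m handwheel '[[[58,0,0,0,0,0,0],[58,0,0,0,0,0,0],[58,0,0,-0.15,0,0,0],[60,0,0,-0.6,0,0,0],[80,0.1,-0.2,-0.5,0,0,0],[95,0.2,-0.6,-0.3,0,0,0],[95,0.25,-0.8,0,0,0,0],[95,0.25,-0.8,0,0,0,0],[95,0.15,-0.63,0,0,0,0],[95,0,0,0,0,0,0]]]' >/dev/null
python3 -m handwheel '[[[95,0,0,0,0,0,0],[95,0,0,0,0,0,0]]]' > /dev/null
python3 go.py 430 114 85.5
python3 - <<'E'
from wr import *
c=cam("wrist"); save(c,"w8.png"); 
for v in(170,120): m=white(c,v); m[250:]=0; circ(c,m,15,1000)
E
```

```text
t 27.12 tcp [431.1 107.5 182.4] psi 90.0 tilt [0.001 0.   ] shift [ 0.108 -0.02   1.616] az -0.0 w 95.2 F [-0.1  0.2  0.7] g 0.0
px [408.  33.] [353   0 114  59] mid [544.4 239.1] r 45.5 bbox [502.6 215.5] [586.4 257.4]
px [254. 184.] [219 150  72  70] mid [429.4 114.9] r 29.9 bbox [400.8  86. ] [458.9 144.3]
px [409.  33.] [352   0 115  60] mid [544.  239.1] r 45.8 bbox [502.  214.9] [586.5 257.4]
px [254. 184.] [218 148  73  73] mid [429.3 115.6] r 30.9 bbox [400.1  85.1] [458.9 145.9]
```

View pics/w8.png

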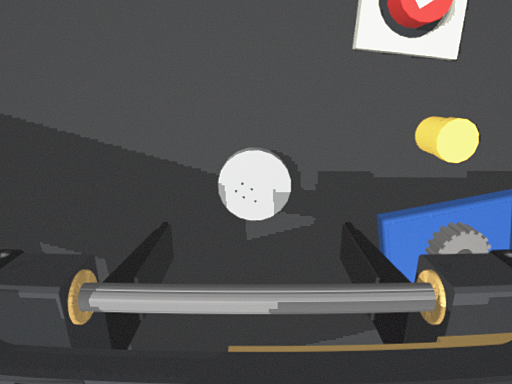

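The block is at (254,184), giving about (429.5,114.5), with its dents facing up. A gear is in the tray and a mount is in the rack.

```bash
python3 -m handwheel '[[[95,0.115,-0.025,0.4,0,0,0],[95,0,0,0.7,0,0,0],[90,0,0,0.37,0,0,0],[75,0,0,0.13,0,0,0],[70,0,0,0,0,0,0],[50,0,0,0,0,0,0],[50,0,0,0,0,0,0],[50,0,0,0,0,0,0],[50,0,0,0,0,0,0],[50,0,0,0,0,0,0]]]'
python3 go.py 580 -295 180
```

```text
time_s: 28.42
eef_pos: [429.3, 114.7, 87.1]
orientation: [0.001, 0.707, 0.707, 0.001]
ft_force: [-1.3, 0.9, 6.3]
width: 58.6
grasp_force: 30.0
t 28.43 tcp [429.3 114.7  87.1] psi 90.0 tilt [0.002 0.   ] shift [-6.83   2.511 -1.544] az 0.0002 w 58.6 F [-1.3  0.9  6.3] g 30.0
```

```bash
python3 -m handwheel '[[[50,0,0,-0.15,0,0,0],[50,0,0,-0.3,0,0,0],[50,0,0,-0.4,0,0,0],[50,-0.2,0.08,-0.2,0,0,0],[50,-0.45,0.17,0,0,0,0],[50,-0.65,0.24,0,0,0,0],[50,-0.65,0.24,0,0,0,0],[50,-0.65,0.24,0,0,0,0],[50,-0.65,0.24,0,0,0,0],[50,-0.65,0.24,0,0,0,0]]]'
python3 go.py 580 -295 150
python3 -m handwheel '[[[50,-0.65,0.24,0,0,0,0],[50,-0.65,0.24,0,0,0,0],[50,-0.65,0.24,0,0,0,0],[50,-0.5,0.18,0,0,0,0],[50,-0.35,0.12,0,0,0,0],[50,-0.12,0.05,0,0,0,0],[50,0,0,0,0,0,0],[50,0,0,0,0,0,0]]]'
python3 go.py 580 -295 150
python3 - <<'E'
from wr import *
c=cam("wrist"); save(c,"w9.png"); np.save("w9.npy",c,allow_pickle=True)
E
```

```text
time_s: 29.68
eef_pos: [515.0, -121.3, 147.9]
orientation: [-0.001, 0.707, 0.707, -0.0]
ft_force: [0.4, -0.9, -3.2]
width: 58.6
grasp_force: 30.0
t 29.68 tcp [ 515.  -121.3  147.9] psi 90.0 tilt [-0.002  0.   ] shift [-2.894  1.084 -0.038] az -0.0 w 58.6 F [ 0.4 -0.9 -3.2] g 30.0
time_s: 30.68
eef_pos: [579.4, -293.5, 148.6]
orientation: [-0.001, 0.707, 0.708, -0.0]
ft_force: [-0.1, -0.7, -4.0]
width: 58.9
grasp_force: 30.0
t 30.68 tcp [ 579.4 -293.5  148.6] psi 90.1 tilt [-0.001  0.001] shift [-0.025  0.009 -0.024] az 0.0004 w 58.9 F [-0.1 -0.7 -4. ] g 30.0
```

View pics/w9.png

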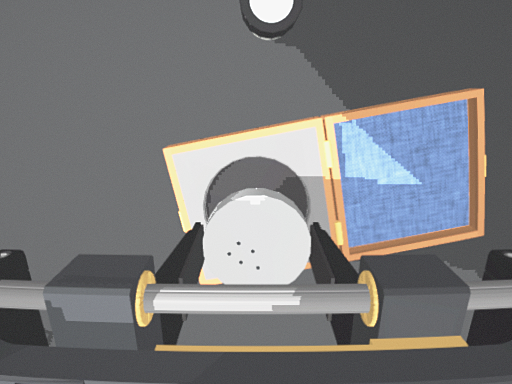

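The block is held level at about (257,243), dents up. The recess rim behind it runs from top (257,157) to left 204 and right 311.

```bash
python3 - <<'E'
from wr import *
c=np.load("w9.npy",allow_pickle=True).item()
for p in((257,157),(204,200),(311,200),(220,170),(295,170)): print("rim",p,onz(c,*p,16).round(1))
for p in((203,243),(311,243),(257,196),(257,300)): print("blk",p,onz(c,*p,76.5).round(1))
E
```

```text
rim (257, 157) [ 579.9 -255.4]
rim (204, 200) [ 542.  -286.5]
rim (311, 200) [ 618.5 -286.5]
rim (220, 170) [ 554.2 -264.6]
rim (295, 170) [ 606.3 -264.5]
blk (203, 243) [ 550.4 -291.1]
blk (311, 243) [ 609.3 -291.1]
blk (257, 196) [ 579.8 -264.2]
blk (257, 300) [ 579.9 -327.5]
```

```bash
python3 -m handwheel '[[[50,0,0,0.3,0,0,0],[50,0,0,0.3,0,0,0],[50,0,0,0.15,0,0,0],[50,0,0,0.05,0,0,0],[50,0,0,0,0,0,0],[50,0,0,0,0,0,0]]]'>/dev/null; python3 go.py 580.2 -293.5 97.1
```

```text
t 31.48 tcp [ 580.2 -294.8  101.6] psi 90.0 tilt [ 0.001 -0.001] shift [ 0.022 -0.     0.076] az 0.0001 w 58.8 F [-0.3  0.  -2.8] g 30.0
```

```bash
python3 -m handwheel '[[[50,0.015,0,0.035,0,0,0],[50,0,0,0.02,0,0,0],[50,0,0,0.01,0,0,0],[50,0,0,0,0,0,0],[50,0,0,0,0,0,0]]]';python3 -m handwheel '[[[50,0,0,0.01,0,0,0],[50,0,0,0.005,0,0,0],[50,0,0,0,0,0,0]]]'
```

```text
time_s: 32.1
eef_pos: [579.8, -293.6, 97.2]
orientation: [0.0, 0.707, 0.707, 0.0]
ft_force: [-1.3, 0.2, -1.0]
width: 58.6
grasp_force: 30.0
time_s: 32.48
eef_pos: [579.9, -293.7, 97.2]
orientation: [-0.0, 0.707, 0.707, -0.0]
ft_force: [-5.0, 2.3, 6.2]
width: 58.9
grasp_force: 30.0
```

```bash
python3 -m handwheel '[[[67,0,0,0,0,0,0],[67,0,0,0,0,0,0],[67,0,0,0,0,0,0],[67,0,0,-0.15,0,0,0],[67,0,0,-0.6,0,0,0],[80,0,0,-0.8,0,0,0],[95,-0.4,-0.3,-0.5,0,0,0],[95,-0.8,-0.4,-0.2,0,0,0],[95,-0.8,-0.4,0,0,0,0],[95,-0.8,-0.4,0,0,0,0]]]' >/dev/null
python3 -m handwheel '[[[95,-0.6,-0.4,0,0,0,0],[95,-0.3,-0.2,0,0,0,0],[95,0,0,0,0,0,0],[95,0,0,0,0,0,0]]]'
python3 - <<'E'
from wr import *
c=cam("top"); a=c["img"][100:270,110:410]
b=cam("scene")["img"][110:280,70:430]
s=lambda i:cv2.resize(i,(680,int(i.shape[0]*680/i.shape[1])),interpolation=2)
v=np.vstack([s(a)[:380],s(b)[:220 if False else 321]])
v=cv2.resize(v,None,fx=.84,fy=.84); print(v.shape)
cv2.imwrite("pics/end.png",cv2.cvtColor(v,cv2.COLOR_RGB2BGR))
E
```

```text
time_s: 34.22
eef_pos: [454.7, -514.6, 231.1]
orientation: [-0.0, 0.707, 0.708, 0.0]
ft_force: [0.5, 0.4, 0.4]
width: 95.0
grasp_force: 0.0
(589, 571, 3)
```

View pics/end.png

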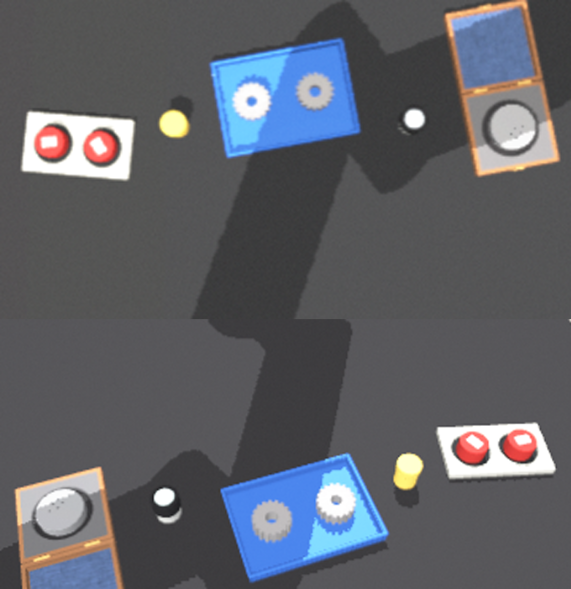

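Both views show the mounts in the wells (52,143 and 102,147), the gears flat in the tray (251,100 and 314,92) and the block in the recess (511,127). The loupe and yellow box are still standing where they were.

```bash
python3 -c "
from cell import arm
print(arm.job_done())"
```

```text
the job is handed in; nothing more can be done
None
```

The job is handed in at about 34 s: both mounts are in the rack wells, both gears are flat in the tray, the reference block is in its recess with its test face up, and I left the loupe and yellow box untouched.

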